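Find the bin with the loose handle and tip it out

ROBOT

A 6-joint arm with a two-finger parallel gripper is mounted at the origin on the work surface. World frame = base frame: x ahead of the robot, y to its left, z up, the work surface at z = 0. Lengths are in m, angles in rad, forces in N, time in s.
With the tool pointing down it reaches from about 0.35 to 0.775 m from the base axis. Payload 7.3 kg.
Tool frame: the origin (TCP) lies between the finger pads; the fingertips stand 17 mm ahead of it and the grasp point (between the pads) lies 2 mm behind it; z points along the fingers, y is the direction in which the jaws open and shut (so a half turn about z gives the same grasp; the last joint's range is limited). The gripper opens to 92 mm and grips with 3 to 60 N. Pads are 19 mm wide; open, the fingers measure 130 mm over their backs; the gripper's body (75 mm by 190 mm) begins 47 mm behind the grasp point.
Start: joints at [-1.302, 0.342, 1.524, -0, 1.275, -0.146], TCP at [0.212, -0.48, 0.244] pointing down, gripper open.
Joint ranges: [-2.53, 2.53], [-0.77, 2.02], [0.04, 2.7], [-1, 4.14], [0.28, 2.66], [-3.11, 3.11]. Speed limits (rad/s): [2.57, 2.57, 3.14, 3.14, 3.14, 3.14].

INTERFACE

Orientations are given as [roll, pitch, yaw] about the fixed x, y, z axes, in that order (R = Rz(yaw) Ry(pitch) Rx(roll)).
In Python, from cell import sensors, vision, hand_in gives the robot as it stands.
- The arm moves only by the tool step_arm, never from a script. Its argument "series" is a list of rows, each a list of 5 numbers: the opening, from 0 (shut) to 1 (fully open), then the shift along the world's x, y, z each as a share of 25 mm, from -1 to 1, then the turn about the world's z as a share of 0.08 rad, from -1 to 1. A call has 1 to 12 rows; each row shifts and turns the commanded pose from where the row before left it; what a row does not reach is not made up. A row lasts 1/10 s, in which the tool goes at most 50 mm and 8.59 degrees, less where a joint would pass 70% of its speed; a pose out of reach is approached as far as the arm can. A call with a number of a shift or a turn outside -1 to 1 is refused whole. A call with a gripper value outside its range is refused whole. The fingers move at their own pace and stop on an object; "squeeze" is the grip in N (left out, the last holds). Time passes only in rows, so rows that do not move let the fingers close. It gives the time, the measured TCP pose, the force and the opening at its end, in the units of the state.
- sensors.observe(): the state, without advancing time (a new reading comes with each control period).
- vision.read_camera(name): name is "scene" or "top" or "wrist"; returns a dict with "pixels" (400x640x3 uint8, blue, green, red), "range_z" (400x640 float32, m along the optical axis (not along the pixel's ray), 0 where there is no reading), "camera_matrix" (3x3 intrinsics, pixels), "pose" (4x4, takes a point from camera to world coordinates). Camera axes: x right, y down, z forward; pixel columns grow to the right and rows downward; lengths in m; the calibration is good to about 2 mm. A picture is of the moment at which its call begins.
- hand_in(): hands the job in, once; it reports no verdict.
The state is a dict: "time": time; "qpos": joint angles; "qvel": joint speeds; "joint_efforts": joint torques, N m; "tool_pos": TCP position; "tool_rot": TCP orientation; "contact_force": force on the tool from outside, world axes, zero at the start; "torque": the same for the moment, N m; "opening": finger opening in m.
Only numpy, scipy, OpenCV 4.12 (cv2) and the standard library are available. Lean on these libraries where they do the work, as an engineer would, in place of code of your own. Each camera call takes 0.05 s, during which the arm holds its last target.

TASK

One of the three upright bin handles is loose in its socket. With the bins shut, wiggle the handles gently side to side to find it, rocking the loose one as far as it goes to the left (as seen from the robot) and then as far as it goes to the right, and leave it leaning right. Then tip that bin fully out towards the robot, leave the other two bins shut, and do not disturb the things standing around.

Things in the scene. Friction and masses are not known exactly. Their poses are not given: they have to be found in the camera images.
- bank: block of stacked grey plastic bins, 260 mm deep (its x), 474 wide (y), 190 high; origin under its centre; its -x side, with the fronts, faces the robot. Above a low moulded row stand three tilt-out bins, 150 mm apart: left centred at its y = +150 mm, middle 0, right -150. Bowl, hide and jar stand on the rear of its top, at its x above -25 mm, up to 85 mm tall.
- front_left (a joint): tilt of the left bin's front panel in rad: 0 shut, up to 0.5 fully tipped out, its top towards the robot (-x of the bank). It turns about a level line along the bank's y at bank x = -121 mm, 63 mm above the bank's underside. It is stiff (about 0.45 N m) and stays where it is left.
- front_middle (a joint): tilt of the middle bin's front panel in rad: 0 shut, up to 0.5 fully tipped out, its top towards the robot (-x of the bank). It turns about a level line along the bank's y at bank x = -121 mm, 63 mm above the bank's underside. It is stiff (about 0.45 N m) and stays where it is left.
- front_right (a joint): tilt of the right bin's front panel in rad: 0 shut, up to 0.5 fully tipped out, its top towards the robot (-x of the bank). It turns about a level line along the bank's y at bank x = -121 mm, 63 mm above the bank's underside. It is stiff (about 0.45 N m) and stays where it is left.
- play_left (a joint): sideways lean of the left handle in rad: 0 upright, positive to the bank's +y (left seen from the robot), negative to -y (right). It pivots at the middle of the front's top edge, 122 mm above the front's hinge line. A sound handle has about 0.015 of play each way, a loose one 0.15; a loose one moves against a friction of about 0.1 N m and stays where left.
- play_middle (a joint): sideways lean of the middle handle in rad: 0 upright, positive to the bank's +y (left seen from the robot), negative to -y (right). It pivots at the middle of the front's top edge, 122 mm above the front's hinge line. A sound handle has about 0.015 of play each way, a loose one 0.15; a loose one moves against a friction of about 0.1 N m and stays where left.
- play_right (a joint): sideways lean of the right handle in rad: 0 upright, positive to the bank's +y (left seen from the robot), negative to -y (right). It pivots at the middle of the front's top edge, 122 mm above the front's hinge line. A sound handle has about 0.015 of play each way, a loose one 0.15; a loose one moves against a friction of about 0.1 N m and stays where left.
- tip_left (a point): top end of the left bin's handle, an upright black plastic bar 24 mm wide (bank y), 16 thick (bank x), 90 tall above its pivot; about 85 is clear above the collar round its foot (60 wide, 36 thick), whose top is level with the bank's top. With the bin shut and the handle upright this point is at bank x = -121 mm, 275 mm above the bank's underside.
- tip_middle (a point): top end of the middle bin's handle, an upright black plastic bar 24 mm wide (bank y), 16 thick (bank x), 90 tall above its pivot; about 85 is clear above the collar round its foot (60 wide, 36 thick), whose top is level with the bank's top. With the bin shut and the handle upright this point is at bank x = -121 mm, 275 mm above the bank's underside.
- tip_right (a point): top end of the right bin's handle, an upright black plastic bar 24 mm wide (bank y), 16 thick (bank x), 90 tall above its pivot; about 85 is clear above the collar round its foot (60 wide, 36 thick), whose top is level with the bank's top. With the bin shut and the handle upright this point is at bank x = -121 mm, 275 mm above the bank's underside.
- bowl: white ceramic bowl, 104 mm across, 48 mm high, on the bins; origin under its centre. Leave it alone.
- hide: green resin half-log hide, 110 mm long (its x), about 100 mm wide, 55 to 60 mm high, on the bins; origin under its centre. Leave it alone.
- jar: glass jar with twist cap, 60 mm across, 80 mm high, on the bins; origin under its centre. Leave it alone.
- dome: aluminium lamp dome standing on its rim, 170 mm across, 137 mm high, on the shelf to the left of the bins; origin under its centre. Leave it alone.
- handle_left: the left handle bar itself; origin on its pivot, z along the bar towards its top end.
- handle_middle: the middle handle bar itself; origin on its pivot, z along the bar towards its top end.
- handle_right: the right handle bar itself; origin on its pivot, z along the bar towards its top end.

How it is judged:
By the outcome, as a careful person would: the job done as asked, in the order asked, and still so for the second after the job is handed in, with the robot touching nothing.
It also fails if it takes over 58 s, if anything falls off the work surface, if the arm or the gripper's body presses on something with over 40 N, if the wrist force passes 120 N, or if a joint passes its speed limit or range.

## Working session

There is one attempt and no reset: what is moved stays moved. The work goes in short steps, Python scripts to look and compute and a tool call to move; the robot and the scene stay as the last step left them, time stands still between calls to the robot, and variables do not carry over. Pictures are saved under pics/ and viewed, and the job is handed in when it is done.

Besides the shell and the picture viewer there is one more tool, called after "Call:" as a command line: name --pt "numbers of a row" for each row, then --argument value for the rest. step_arm: Moves the arm, as the interface text tells. Its arguments: {"type":"object","properties":{"series":{"type":"array","items":{"type":"array","items":{"type":"number","minimum":-1,"maximum":1}}},"squeeze":{"type":"number"}},"required":["series"]}

```bash
ls; mkdir -p pics
python3 - <<'E'
from cell import sensors, vision
import cv2,numpy as np
print(sensors.observe())
for n in ["scene","top"]:
    d=vision.read_camera(n); cv2.imwrite(f"pics/{n}0.png",d["pixels"]); np.savez(f"pics/{n}0.npz",**d)
    print(n,d["camera_matrix"],d["pose"])
E
```

```text
pics
{'time': 0.0, 'qpos': array([-1.30201278e+00,  3.42720213e-01,  1.52503947e+00, -5.93430160e-06,
        1.27537572e+00, -1.46043618e-01]), 'qvel': array([ 5.27875372e-04,  7.90254530e-04,  6.24157157e-04, -7.30007765e-04,
       -2.68328841e-03, -9.34529944e-05]), 'joint_efforts': array([ 8.67602284e-05, -4.31247103e+01, -2.44224751e+01,  7.18830898e-02,
        5.61777223e-02, -1.28199981e-04]), 'tool_pos': array([ 0.21148612, -0.48009825,  0.2430384 ]), 'tool_rot': array([-3.14006550e+00, -2.18894918e-04,  4.14828733e-01]), 'contact_force': array([-0.56810952,  0.6077032 , -0.34449433]), 'torque': array([-0.08602947,  0.00615358,  0.00263656]), 'opening': 0.09176683505837753}
scene [[382.24496827   0.         319.10318125]
 [  0.         382.24496827 202.67115599]
 [  0.           0.           1.        ]] [[ 0.99090548 -0.10459002  0.08465967  0.54360927]
 [-0.13453541 -0.75809654  0.6381143  -0.52486237]
 [-0.00256018 -0.64370068 -0.76527308  0.9998623 ]
 [ 0.          0.          0.          1.        ]]
top [[365.43377186   0.         319.78342991]
 [  0.         365.43377186 195.66634453]
 [  0.           0.           1.        ]] [[ 0.0222771  -0.97770507  0.20879781  0.44621654]
 [-0.9997496  -0.02134397  0.00672139  0.14601097]
 [-0.00211496 -0.20889525 -0.97793573  1.16796519]
 [ 0.          0.          0.          1.        ]]
```

View pics/scene0.png

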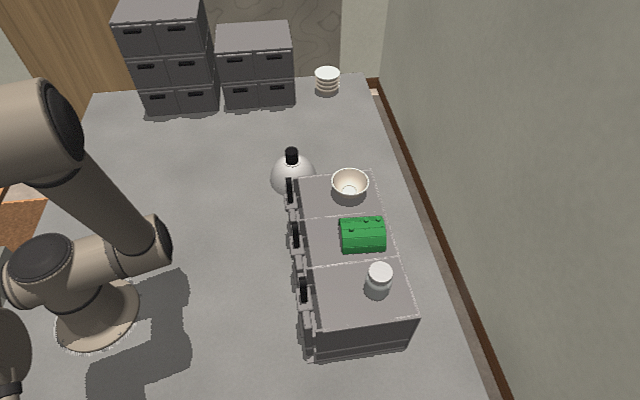

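View pics/top0.png

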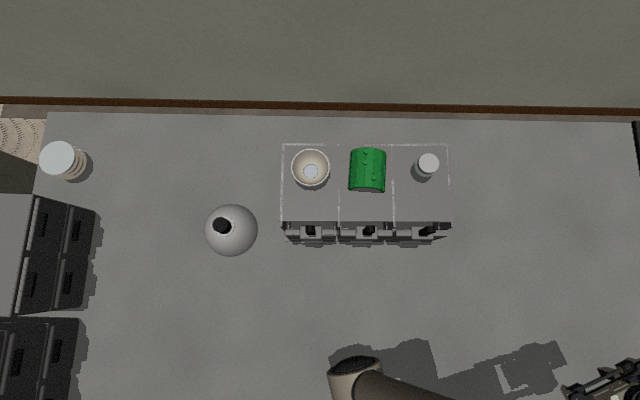

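The scene view shows the three black handles at about (290,190), (295,235) and (303,290). In the top view they are at (311,230), (368,230) and (428,231), with the bank's top edges at columns 282 to 450. Next I'll measure them from depth.

```bash
cat > h.py <<'E'
import numpy as np,cv2
def cloud(d):
    K=d["camera_matrix"];Z=d["range_z"];v,u=np.mgrid[:400,:640]
    P=np.stack([(u-K[0,2])/K[0,0]*Z,(v-K[1,2])/K[1,1]*Z,Z],-1)
    W=P@d["pose"][:3,:3].T+d["pose"][:3,3]; W[Z<=0]=np.nan
    return W
def handles(d,box=None):
    W=cloud(d);g=d["pixels"].max(-1)
    m=(g<50)&(W[...,2]>0.2)&(W[...,2]<0.30)&(W[...,0]>0.3)
    if box is not None: m&=box(W)
    n,l,s,c=cv2.connectedComponentsWithStats(m.astype(np.uint8))
    return [(s[i],c[i],W[l==i]) for i in range(1,n) if s[i][4]>15]
E
python3 - <<'E'
import numpy as np,cv2
from h import *
np.set_printoptions(precision=4,suppress=True)
for n in ["top","scene"]:
    d=np.load(f"pics/{n}0.npz");W=cloud(d)
    m=(abs(W[...,2]-0.19)<0.008)&(W[...,0]>.3)&(W[...,0]<.9)&(abs(W[...,1])<.6)
    nn,l,s,c=cv2.connectedComponentsWithStats(m.astype(np.uint8))
    P=W[m]; print(n,len(P),np.median(P[:,2]))
    r=cv2.minAreaRect((P[:,:2]*1000).astype(np.float32)); print(r, cv2.boxPoints(r))
    for s,c,p in handles(d): print(s,c,p.min(0),p.max(0),np.median(p,0), "tops",p[p[:,2]>p[:,2].max()-.006].mean(0))
E
```

```text
top 11511 0.18991688973040255
((675.6307373046875, 28.208450317382812), (269.71295166015625, 475.86004638671875), 0.7643038630485535) [[ 537.6124  264.3184]
 [ 543.9601 -211.4993]
 [ 813.649  -207.9015]
 [ 807.3014  267.9162]]
[  11  195   43  122 2043] [ 34.186  256.2105] [0.3307 0.8538 0.2001] [0.6282 0.8852 0.2615] [0.4732 0.8715 0.238 ] tops [0.477  0.8808 0.2581]
[306 225   9  10  86] [310.     229.4651] [0.5476 0.1645 0.2012] [0.5634 0.1848 0.2764] [0.5519 0.1744 0.2716] tops [0.5554 0.1766 0.2738]
[363 225  12  10  96] [368.6771 229.7604] [0.5499 0.0155 0.2073] [0.5663 0.0387 0.2779] [0.5547 0.0292 0.2707] tops [0.558  0.0269 0.2744]
[419 226  17   9 112] [427.0268 230.1339] [ 0.5528 -0.1338  0.2025] [ 0.5675 -0.1098  0.2786] [ 0.5584 -0.1157  0.2661] tops [ 0.5606 -0.1223  0.2749]
[  0 326  24   4  75] [  9.84   327.3067] [0.3    0.8804 0.2004] [0.301  0.9465 0.2535] [0.3005 0.9053 0.2209] tops [0.3005 0.896  0.2504]
scene 11532 0.1890328755710436
((675.1070556640625, 27.420089721679688), (270.09161376953125, 477.3170166015625), 0.9243584871292114) [[ 536.2286  263.8689]
 [ 5
[... 221 characters left out ...]
  74] [234.1622  59.5   ] [0.3745 0.8498 0.2216] [0.4333 0.8762 0.2451] [0.4034 0.8569 0.2403] tops [0.4055 0.8597 0.2418]
[286 178   7  23 107] [288.9533 188.5607] [0.5478 0.1602 0.2005] [0.5607 0.1772 0.2762] [0.5543 0.1634 0.248 ] tops [0.5546 0.1711 0.2733]
[292 222   8  24 124] [295.2258 233.6613] [0.5501 0.0102 0.2005] [0.5657 0.0329 0.2745] [0.5567 0.0136 0.2467] tops [0.5568 0.0215 0.2717]
[299 277   6   3  16] [301.75  278.125] [ 0.5531 -0.1254  0.2715] [ 0.5642 -0.1182  0.2762] [ 0.5595 -0.1225  0.2739] tops [ 0.5591 -0.1225  0.274 ]
[300 281   7  20 123] [303.1463 290.2033] [ 0.5527 -0.1386  0.2015] [ 0.5671 -0.1287  0.2744] [ 0.5596 -0.1362  0.2467] tops [ 0.5602 -0.1323  0.2718]
```

Heights and spacing agree with what's given (tips at z≈0.274, 149 mm apart, bank yaw about 0.015). The tips are left (0.555, 0.174), middle (0.557, 0.0255) and right (0.560, -0.1235). I'll start with the right handle, the nearest, with the jaws straddling it along y.

Call:
step_arm --pt "0.6 0 0 1 -1" --pt "0.6 0 0 1 -1" --pt "0.6 0 0 1 -1" --pt "0.6 0 0 1 -1" --pt "0.6 1 1 0 -1" --pt "0.6 1 1 0 0" --pt "0.6 1 1 0 0" --pt "0.6 1 1 0 0" --pt "0.6 1 1 0 0" --pt "0.6 1 1 0 0" --pt "0.6 1 1 0 0" --pt "0.6 1 1 0 0"

```text
time: 1.3
tool_pos: [0.4123, -0.2792, 0.3434]
tool_rot: [-3.141, 0.001, 0.015]
contact_force: [0.8, -0.3, 0.3]
opening: 0.0549
```

Call:
step_arm --pt "0.6 1 1 0 0" --pt "0.6 1 1 0 0" --pt "0.6 1 1 0 0" --pt "0.6 1 1 0 0" --pt "0.6 1 1 0 0" --pt "0.6 0.9 1 0 0" --pt "0.6 0 0.3 0 0" --pt "0.6 0 0 0 0" --pt "0.6 0 0 0 0"

```text
time: 2.2
tool_pos: [0.5585, -0.1236, 0.3436]
tool_rot: [3.141, 0.001, 0.014]
contact_force: [-1.2, 0.1, 0.2]
opening: 0.0546
```

Call:
step_arm --pt "0.6 0.05 0 -1 0" --pt "0.6 0 0 -1 0" --pt "0.6 0 0 -1 0" --pt "0.6 0 0 -0.8 0" --pt "0.6 0 0 0 0" --pt "0.6 0 0 0 0"

```text
time: 2.8
tool_pos: [0.5601, -0.124, 0.2495]
tool_rot: [3.141, -0.0, 0.013]
contact_force: [0.2, -0.1, -0.7]
opening: 0.0549
```

Run:
```python
from cell import sensors, vision
import cv2,numpy as np
d=vision.read_camera("wrist"); a=d["pixels"]
s=vision.read_camera("scene")["pixels"][130:330,200:440]
cv2.imwrite("pics/w1.png",a); cv2.imwrite("pics/s1.png",cv2.resize(s,(720,600)))
print(sensors.observe()["contact_force"])
```

```text
[0.02985739 0.47517198 0.62632681]
```

View pics/w1.png

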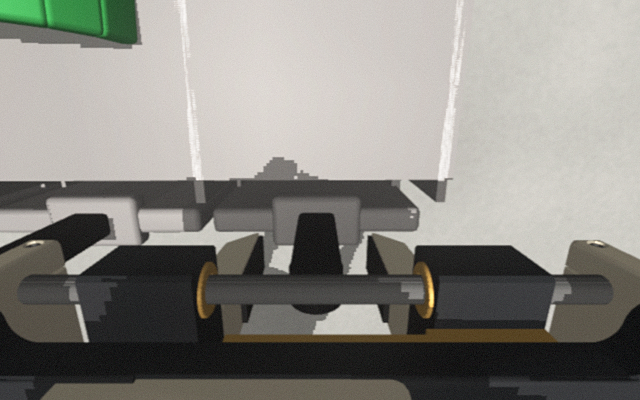

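View pics/s1.png

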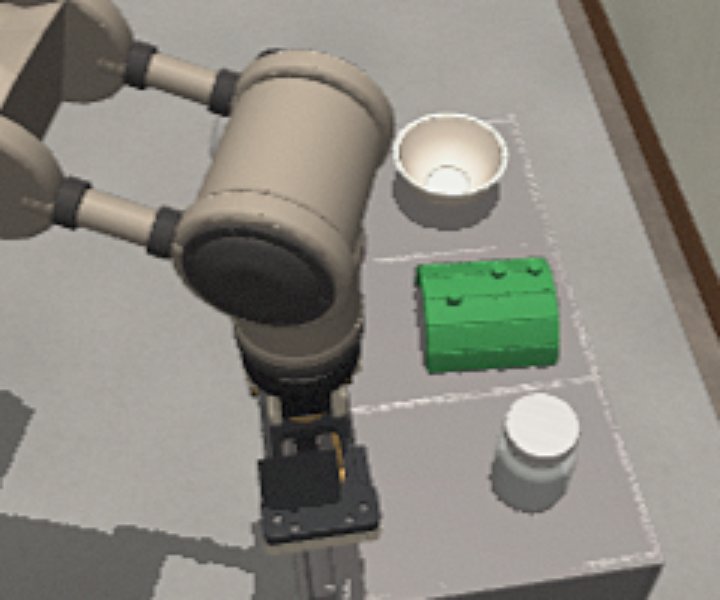

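The wrist view shows the right handle at column 316, centred between the fingers (pads at about columns 255 and 380). I'll push it gently to the left.

Call:
step_arm --pt "0.6 0 0.3 0 0" --pt "0.6 0 0.2 0 0" --pt "0.6 0 0.05 0 0" --pt "0.6 0 0.04 0 0" --pt "0.6 0 0.04 0 0" --pt "0.6 0 0 0 0"

```text
time: 3.5
tool_pos: [0.5606, -0.1084, 0.2494]
tool_rot: [3.139, -0.001, 0.015]
contact_force: [-0.9, -5.0, 3.1]
opening: 0.0551
```

Call:
step_arm --pt "0.6 0 0.04 0 0" --pt "0.6 0 0.04 0 0" --pt "0.6 0 0 0 0"

```text
time: 3.8
tool_pos: [0.5606, -0.1081, 0.2493]
tool_rot: [3.136, -0.001, 0.014]
contact_force: [-1.5, -11.7, 2.1]
opening: 0.0555
```

The force rises to 12 N with almost no motion, so this handle looks sound. I'll check its right side as well.

Call:
step_arm --pt "0.6 0 -0.4 0 0" --pt "0.6 0 -0.5 0 0" --pt "0.6 0 -0.3 0 0" --pt "0.6 0 -0.1 0 0" --pt "0.6 0 -0.05 0 0" --pt "0.6 0 -0.04 0 0" --pt "0.6 0 0 0 0"

```text
time: 4.5
tool_pos: [0.5603, -0.1397, 0.2487]
tool_rot: [-3.141, 0.0, 0.015]
contact_force: [0.0, -0.4, -0.4]
opening: 0.0548
```

Call:
step_arm --pt "0.6 0 -0.04 0 0" --pt "0.6 0 -0.04 0 0" --pt "0.6 0 -0.04 0 0" --pt "0.6 0 0 0 0"

```text
time: 4.9
tool_pos: [0.5604, -0.1414, 0.2489]
tool_rot: [-3.139, -0.0, 0.015]
contact_force: [-0.5, 6.2, 1.9]
opening: 0.055
```

The right handle is sound on both sides. Next, the middle one.

Call:
step_arm --pt "0.6 0 0.66 0 0" --pt "0.6 0 0 1 0" --pt "0.6 0 0 1 0" --pt "0.6 0 0 0.6 0" --pt "0.6 0 1 0 0" --pt "0.6 -0.1 1 0 0" --pt "0.6 0 1 0 0" --pt "0.6 0 1 0 0" --pt "0.6 0 1 0 0" --pt "0.6 0 1 0 0" --pt "0.6 0 0 0 0" --pt "0.6 0 0 0 0"

```text
time: 6.1
tool_pos: [0.5577, 0.0241, 0.3138]
tool_rot: [3.141, -0.0, 0.016]
contact_force: [0.0, 0.1, 0.1]
opening: 0.0549
```

Call:
step_arm --pt "0.6 0 0 -1 0" --pt "0.6 0 0 -1 0" --pt "0.6 0 0 -0.6 0" --pt "0.6 0 0 0 0" --pt "0.6 0 0.3 0 0" --pt "0.6 0 0.2 0 0" --pt "0.6 0 0.06 0 0" --pt "0.6 0 0.04 0 0" --pt "0.6 0 0.04 0 0" --pt "0.6 0 0 0 0"

```text
time: 7.1
tool_pos: [0.5579, 0.0396, 0.2489]
tool_rot: [3.141, -0.0, 0.015]
contact_force: [0.8, -0.1, 0.4]
opening: 0.0549
```

Call:
step_arm --pt "0.6 0 0.04 0 0" --pt "0.6 0 0.04 0 0" --pt "0.6 0 0.04 0 0" --pt "0.6 0 0 0 0"

```text
time: 7.5
tool_pos: [0.5579, 0.0422, 0.249]
tool_rot: [3.141, -0.0, 0.015]
contact_force: [-0.3, -3.1, 2.0]
opening: 0.0549
```

Call:
step_arm --pt "0.6 0 0.04 0 0" --pt "0.6 0 0.04 0 0" --pt "0.6 0 0 0 0"

```text
time: 7.8
tool_pos: [0.558, 0.0446, 0.2489]
tool_rot: [3.141, -0.0, 0.015]
contact_force: [-0.3, -2.3, 2.5]
opening: 0.0553
```

The handle is moving under a steady 2–3 N, so the middle one looks loose. I'll continue to its left stop.

Call:
step_arm --pt "0.6 0 0.04 0 0" --pt "0.6 0 0.04 0 0" --pt "0.6 0 0.04 0 0" --pt "0.6 0 0 0 0"

```text
time: 8.2
tool_pos: [0.5579, 0.0477, 0.2488]
tool_rot: [-3.142, -0.0, 0.015]
contact_force: [1.0, -2.3, 2.3]
opening: 0.0552
```

Call:
step_arm --pt "0.6 0 0.04 0 0" --pt "0.6 0 0.04 0 0" --pt "0.6 0 0 0 0"

```text
time: 8.5
tool_pos: [0.5579, 0.0482, 0.2488]
tool_rot: [3.139, 0.0, 0.014]
contact_force: [-0.4, -7.5, 1.9]
opening: 0.055
```

Call:
step_arm --pt "0.6 0 0.04 0 0" --pt "0.6 0 0.02 0 0" --pt "0.6 0 0 0 0"

```text
time: 8.8
tool_pos: [0.5579, 0.0484, 0.2487]
tool_rot: [3.137, 0.0, 0.014]
contact_force: [-0.0, -12.0, 2.9]
opening: 0.0552
```

Run:
```python
from cell import sensors, vision
import cv2
cv2.imwrite("pics/w2.png",vision.read_camera("wrist")["pixels"])
print(sensors.observe()["contact_force"])
```

```text
[ -0.76774836 -12.34888833   1.58300904]
```

View pics/w2.png

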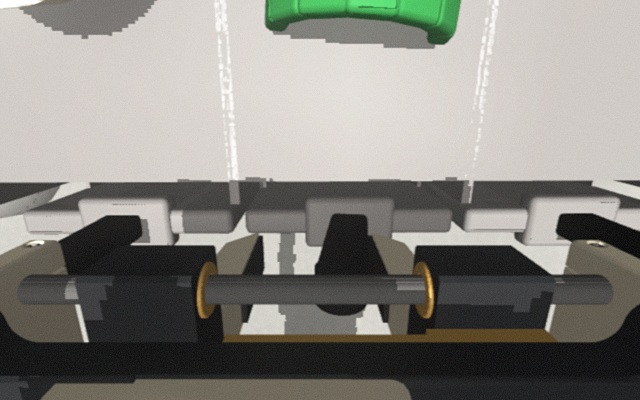

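The wrist view shows the bar at columns 320–370 against the right-hand finger, leaning left, with 12 N at the stop. Now I'll rock it right.

Call:
step_arm --pt "0.6 0 -0.4 0 0" --pt "0.6 0 -0.4 0 0" --pt "0.6 0 -0.16 0 0" --pt "0.6 0 -0.08 0 0" --pt "0.6 0 -0.08 0 0" --pt "0.6 0 -0.08 0 0" --pt "0.6 0 -0.08 0 0" --pt "0.6 0 -0.08 0 0" --pt "0.6 0 0 0 0"

```text
time: 9.75
tool_pos: [0.5579, 0.017, 0.2489]
tool_rot: [3.142, -0.0, 0.015]
contact_force: [0.3, 0.5, 0.4]
opening: 0.0555
```

Call:
step_arm --pt "0.6 0 -0.08 0 0" --pt "0.6 0 -0.08 0 0" --pt "0.6 0 -0.08 0 0" --pt "0.6 0 -0.08 0 0" --pt "0.6 0 0 0 0"

```text
time: 10.25
tool_pos: [0.5579, 0.0087, 0.2487]
tool_rot: [3.141, -0.0, 0.015]
contact_force: [-0.3, 1.4, 0.7]
opening: 0.055
```

Call:
step_arm --pt "0.6 0 -0.06 0 0" --pt "0.6 0 -0.06 0 0" --pt "0.6 0 -0.06 0 0" --pt "0.6 0 0 0 0"

```text
time: 10.65
tool_pos: [0.5579, 0.0043, 0.2488]
tool_rot: [3.141, -0.0, 0.015]
contact_force: [0.0, 1.5, 2.2]
opening: 0.0552
```

Call:
step_arm --pt "0.6 0 -0.04 0 0" --pt "0.6 0 -0.04 0 0" --pt "0.6 0 0 0 0"

```text
time: 10.95
tool_pos: [0.5579, 0.0024, 0.2488]
tool_rot: [3.141, -0.0, 0.015]
contact_force: [0.2, 2.4, 2.0]
opening: 0.055
```

Call:
step_arm --pt "0.6 0 -0.04 0 0" --pt "0.6 0 -0.04 0 0" --pt "0.6 0 -0.04 0 0" --pt "0.6 0 0 0 0"

```text
time: 11.35
tool_pos: [0.5579, 0.0018, 0.2487]
tool_rot: [-3.137, -0.0, 0.015]
contact_force: [-0.1, 11.7, 2.9]
opening: 0.0551
```

The right stop is at y = 0.0018 with 11.7 N, and total travel matches ±0.15 rad. I'll back off, lift, go behind the handle and close the fingers, looking on the way.

Call:
step_arm --pt "0.6 0 0.3 0 0" --pt "0.6 0 0.24 0 0" --pt "0.6 0 0 1 0" --pt "0.6 0 0 1 0" --pt "0.6 0 0 0.8 0" --pt "0.6 0 0 0 0" --pt "0 1 0.1 0 0" --pt "0 0.8 0 0 0" --pt "0 0 0 0 0" --pt "0 0 0 0 0" --pt "0 0 0 0 0"

```text
time: 12.45
tool_pos: [0.602, 0.0155, 0.3182]
tool_rot: [3.141, 0.002, 0.015]
contact_force: [-0.1, 0.0, 0.4]
opening: 0.0195
```

Run:
```python
from cell import sensors, vision
from h import *
np.set_printoptions(precision=4,suppress=True)
d=vision.read_camera("wrist");cv2.imwrite("pics/w3.png",d["pixels"])
d=vision.read_camera("top");cv2.imwrite("pics/t3.png",cv2.resize(d["pixels"][120:280,240:500],(780,480)))
for s,c,p in handles(d): print(s,c,"tops",p[p[:,2]>p[:,2].max()-.006].mean(0))
```

```text
[  11  195   44  122 2015] [ 34.2223 256.5146] tops [0.4778 0.8807 0.2585]
[306 225   9  10  86] [310.    229.407] tops [0.555  0.1765 0.274 ]
[375 225   5   8  28] [377.5  228.75] tops [0.5585 0.0101 0.2729]
[419 226  11   9  77] [424.7273 230.7532] tops [ 0.5614 -0.1162  0.2711]
[  0 326  23   5  70] [  9.     327.3429] tops [0.3001 0.8821 0.261 ]
```

View pics/w3.png

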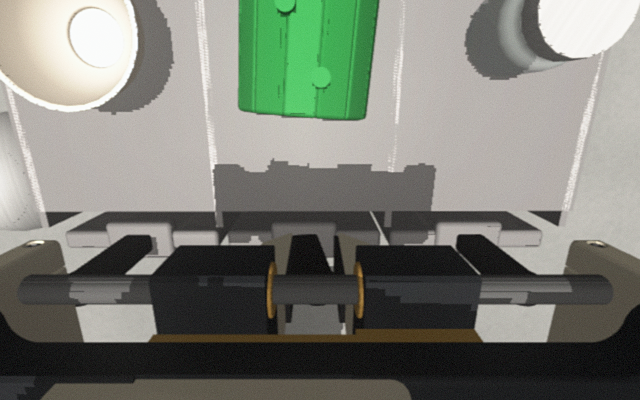

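View pics/t3.png

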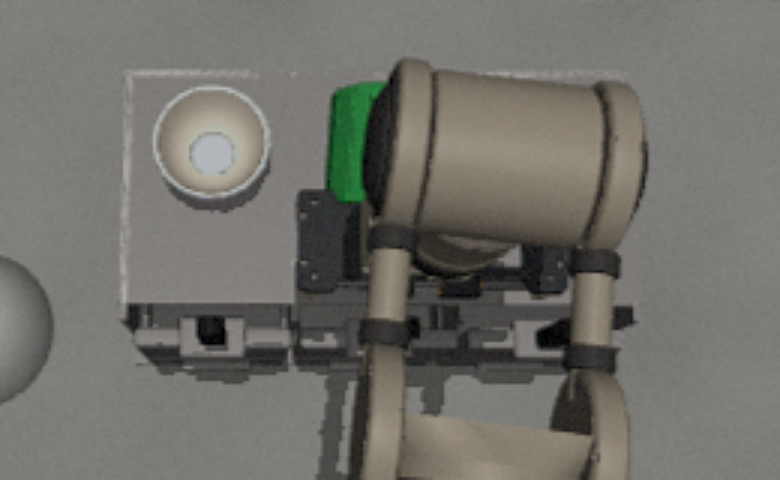

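The middle handle tip has moved to y≈0.010 and leans right, 15 mm from where it stood. The others are unmoved. The gripper is behind it at x=0.602, so I'll finish closing and descend.

Call:
step_arm --pt "0 0 0 0 0" --pt "0 0 0.1 0 0" --pt "0 0 0 -1 0" --pt "0 0 0 -1 0" --pt "0 0 0 -0.8 0" --pt "0 0 0 -0.2 0" --pt "0 0 0 0 0" --pt "0 0 0 0 0"

```text
time: 13.35
tool_pos: [0.6034, 0.018, 0.245]
tool_rot: [3.141, -0.002, 0.015]
contact_force: [0.3, -0.1, -0.3]
opening: 0.0007
```

Call:
step_arm --pt "0 -0.4 -0.01 0 0" --pt "0 -0.4 -0.01 0 0" --pt "0 -0.2 -0.01 0 0" --pt "0 -0.2 -0.01 0 0" --pt "0 -0.2 -0.01 0 0" --pt "0 -0.2 -0.01 0 0" --pt "0 -0.2 -0.01 0 0" --pt "0 0 0 0 0"

```text
time: 14.15
tool_pos: [0.5572, 0.0163, 0.2439]
tool_rot: [3.141, 0.001, 0.015]
contact_force: [1.0, -0.2, 0.1]
opening: 0.0005
```

Run:
```python
from cell import sensors, vision
from h import *
np.set_printoptions(precision=4,suppress=True)
d=vision.read_camera("wrist");cv2.imwrite("pics/w4.png",d["pixels"])
d=vision.read_camera("scene");cv2.imwrite("pics/s4.png",cv2.resize(d["pixels"][150:350,220:420],(600,600)))
print(sensors.observe()["contact_force"])
```

```text
[ 0.8394 -0.267  -1.0877]
```

View pics/w4.png

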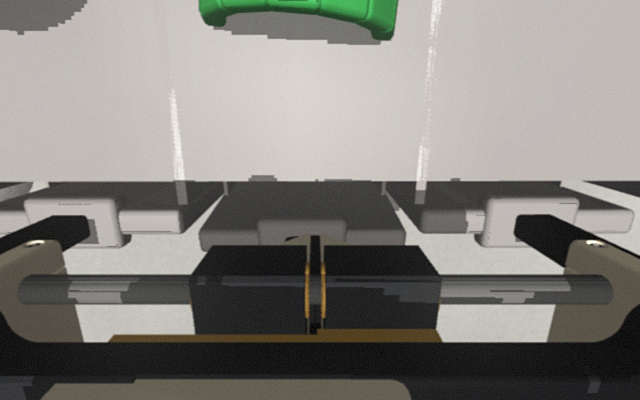

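View pics/s4.png

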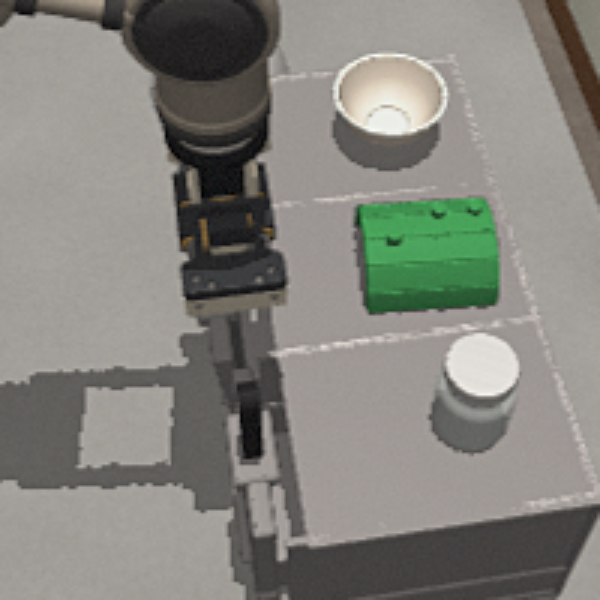

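The wrist view shows the middle panel (columns 200–405) starting to tip out while its neighbours stay flush, so I'll keep pulling.

Call:
step_arm --pt "0 -0.3 -0.01 0 0" --pt "0 -0.3 -0.01 0 0" --pt "0 -0.3 -0.01 0 0" --pt "0 -0.3 -0.01 0 0" --pt "0 -0.3 -0.01 0 0" --pt "0 -0.3 -0.01 0 0" --pt "0 -0.3 -0.01 0 0" --pt "0 0 0 0 0"

```text
time: 15.05
tool_pos: [0.5041, 0.0145, 0.2439]
tool_rot: [3.141, 0.001, 0.015]
contact_force: [-0.5, 0.8, 0.3]
opening: -0.0
```

Call:
step_arm --pt "0 -0.16 0 0 0" --pt "0 -0.16 0 0 0" --pt "0 -0.16 0 0 0" --pt "0 0 0 0 0"

```text
time: 15.45
tool_pos: [0.4928, 0.0145, 0.2437]
tool_rot: [3.141, 0.001, 0.015]
contact_force: [1.1, 0.2, -0.1]
opening: 0.0001
```

Call:
step_arm --pt "0 -0.08 0 0 0" --pt "0 -0.08 0 0 0" --pt "0 -0.08 0 0 0" --pt "0 -0.08 0 0 0" --pt "0 0 0 0 0"

```text
time: 15.95
tool_pos: [0.4866, 0.0145, 0.2443]
tool_rot: [3.141, -0.004, 0.015]
contact_force: [6.5, 0.4, -1.0]
opening: 0.0005
```

Call:
step_arm --pt "0 -0.04 0 0 0" --pt "0 -0.04 0 0 0" --pt "0 0 0 0 0"

```text
time: 16.25
tool_pos: [0.486, 0.0144, 0.2447]
tool_rot: [3.141, -0.007, 0.015]
contact_force: [9.9, 0.7, -0.8]
opening: 0.0003
```

It's against the stop, with force rising to 10 N at about the expected position. A touch more, then back off, lift and retreat. I'll also have a look at the left handle.

Call:
step_arm --pt "0 -0.04 0 0 0" --pt "0 -0.04 0 0 0" --pt "0 0 0 0 0"

```text
time: 16.55
tool_pos: [0.4853, 0.0144, 0.2452]
tool_rot: [3.141, -0.011, 0.014]
contact_force: [15.8, 0.9, -0.5]
opening: 0.0003
```

Call:
step_arm --pt "0 0.4 0 0 0" --pt "0 0.3 0 0 0" --pt "0 0 0 1 0" --pt "0 0 0 1 0" --pt "0 0 0 1 0" --pt "0 0 0 0.5 0" --pt "0 -0.5 -1 0 0" --pt "0 -0.5 -1 0 0" --pt "0 -0.5 -1 0 0" --pt "0 -0.5 -1 0 0" --pt "0 -0.5 -1 0 0" --pt "0 -0.5 -1 0 0"

```text
time: 17.75
tool_pos: [0.4229, -0.1362, 0.3309]
tool_rot: [-3.141, 0.002, 0.015]
contact_force: [-0.4, -0.8, -1.0]
opening: 0.0001
```

Call:
step_arm --pt "0 -0.8 -1 0 0" --pt "0 -0.8 -1 0 0" --pt "0 -0.8 -1 0 0" --pt "0 -0.8 -1 0 0" --pt "0 -0.8 -1 0 0" --pt "0 -0.8 -1 0 0" --pt "0 -0.5 -1 0 0" --pt "0 0 -1 0 0" --pt "0 0 -1 0 0" --pt "0 0 -1 0 0" --pt "0 0 0 0 0"

```text
time: 18.85
tool_pos: [0.2908, -0.3875, 0.3301]
tool_rot: [-3.14, 0.002, 0.013]
contact_force: [-0.3, 0.3, -0.0]
opening: 0.0007
```

Run:
```python
from cell import sensors, vision
from h import *
np.set_printoptions(precision=4,suppress=True)
o=sensors.observe();print(o["time"],o["tool_pos"],o["contact_force"])
for n in ["top","scene"]:
    d=vision.read_camera(n);np.savez(f"pics/{n}5.npz",**d)
    c0=d["pixels"][120:280,240:500] if n=="top" else d["pixels"][150:350,220:440]
    cv2.imwrite(f"pics/{n}5.png",cv2.resize(c0,None,fx=2.7,fy=2.7))
    for s,c,p in handles(d): print(n,s[4],c,"tops",p[p[:,2]>p[:,2].max()-.006].mean(0),"low",p[p[:,2]<p[:,2].min()+.006].mean(0))
```

```text
18.85 [ 0.2908 -0.3875  0.3301] [-0.2701  0.281  -0.0083]
top 2027 [ 34.0607 256.5037] tops [0.474  0.8807 0.2586] low [0.4679 0.8725 0.203 ]
top 86 [310.    229.407] tops [0.5547 0.1767 0.2747] low [0.5479 0.1761 0.2054]
top 121 [427.4463 230.1736] tops [ 0.5602 -0.1228  0.274 ] low [ 0.5599 -0.1118  0.2024]
top 165 [371.7576 264.6788] tops [0.4609 0.0136 0.2483] low [0.4888 0.0236 0.2032]
top 68 [  9.8382 327.2353] tops [0.3005 0.8947 0.2503] low [0.3005 0.9203 0.2037]
scene 71 [273.4085  56.7183] tops [0.5537 0.8597 0.2422] low [0.5483 0.8716 0.2224]
scene 73 [234.2055  59.5616] tops [0.4058 0.859  0.2423] low [0.389  0.8683 0.2243]
scene 107 [288.9346 188.7383] tops [0.554  0.1705 0.2733] low [0.5535 0.1629 0.2035]
scene 176 [260.6989 244.0739] tops [0.462  0.0089 0.2478] low [0.4862 0.0098 0.2033]
scene 21 [302.1905 278.7619] tops [ 0.5599 -0.1237  0.2732] low [ 0.5599 -0.1237  0.2732]
scene 117 [303.1538 290.8632] tops [ 0.5591 -0.1342  0.272 ] low [ 0.5588 -0.1373  0.2037]
```

View pics/top5.png

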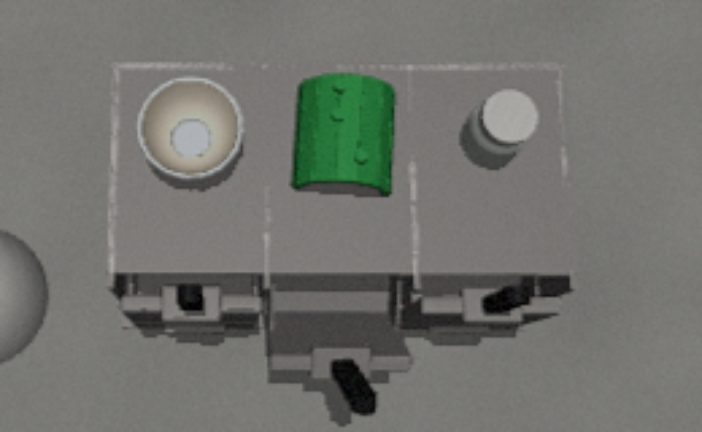

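View pics/scene5.png

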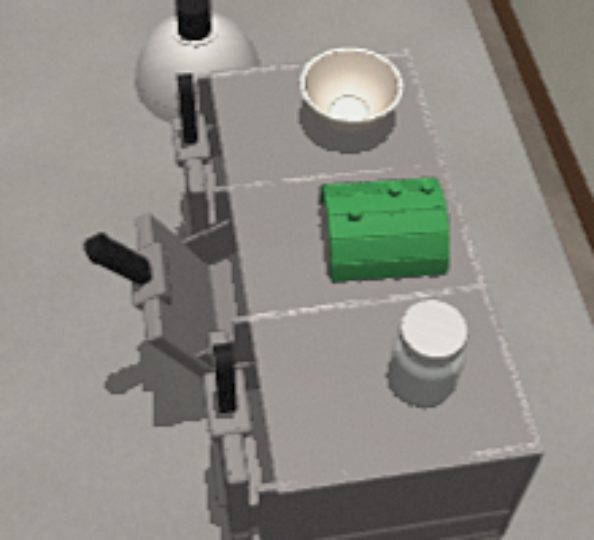

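The checks agree with a full tip-out. The middle tip is at (0.461, 0.011, 0.248), and 0.5 rad of tip with a 0.15 rad right lean predicts about (0.46, 0.0105, 0.25). The other handles read as at the start, and the pictures show nothing on top of the bins moved.

```bash
python3 -c "
from cell import hand_in
print(hand_in())"
```

```text
the job is handed in; nothing more can be done
None
```

The middle handle is the loose one. I rocked it to its left stop and then its right stop, left it leaning right, and tipped the middle bin fully out. The job is handed in at about 19 s on the robot's clock.

- **Finding it:** The right handle stopped hard both ways (12 N and 6 N with about 1 mm of movement). The middle one moved under a steady 1–3 N. I did not wiggle the left handle, because the loose one was already found.
- **Rocking:** Both stops of the middle handle showed about 12 N, and the travel between them matched ±0.15 rad. It was pushed left first, then right.
- **Tipping:** I pulled the bin out with the closed fingers behind the handle until the force reached 16 N at the stop.
- **Last checks:** The middle tip reads about (0.461, 0.011, 0.248), which fits 0.5 rad of tip with the handle at its right stop. The two cameras differ by about 5 mm on its y (0.0136 and 0.0089).
- **Everything else:** The left and right handle tips read within about 2 mm of the start, and both bins are shut. In the last pictures the bowl, hide, jar and dome look undisturbed (judged by eye, not measured), and the arm was clear of everything.

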